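# Set out the containers for weighing

### The job

Set out the containers for weighing, but leave the two with white lids where they are. Stand the jar with the orange lid, the jar with the teal lid and the brown pot with the black lid upright, each in the middle of the round dish of its lid's colour, and lay the glass vial with the black cap in a groove of the ribbed rest, along the ribs and about half-way along them, so that it does not roll.

Things in the scene. Friction and masses are not known exactly. Their poses are not given: they have to be found in the camera images.
- jar_orange_c (a point): centre, half-way up, of the white jar with the orange screw lid: a standing cylinder 98 mm high, body 60 mm across, lid (top 20 mm) 57 mm across, about 0.11 kg, loose. z is its axis, up.
- jar_teal_c (a point): centre, half-way up, of the white jar with the teal (blue-green) screw lid: a standing cylinder 100 mm high, body 54 mm across, lid (top 20 mm) 51 mm across, about 0.09 kg, loose. z is its axis, up.
- pot_black_c (a point): centre, half-way up, of the brown pot with the black screw lid: a standing cylinder 40 mm high, 36 mm across, lid (top 9 mm) 37 mm across, about 0.05 kg, loose. z is its axis, up.
- vial_black_c (a point): centre, half-way along, of the small glass vial with the BLACK screw cap, lying on the desk (centre about 7.5 mm above it): a cylinder 15 mm in diameter and 51 mm long, about 12 g, loose; it rolls if pushed. Its z axis is the vial's own axis, pointing to the cap end.
- jar_white_c (a point): centre, half-way up, of the grey jar with the white screw lid: a standing cylinder 88 mm high, 58 mm across, loose. It must stay where it is.
- vial_white_c (a point): centre, half-way along, of the other glass vial, with the WHITE screw cap, lying on the desk: 15 mm in diameter, 51 mm long, loose. It must stay where it is. z along the vial, to the cap end.
- dish_orange: orange round dish fixed to the desk, 100 mm across outside, 94 mm inside, rim 8 mm high, floor 4 mm thick. Origin: centre of its underside, at desk height; z up. All three dishes have the same shape and differ in colour only.
- dish_teal: teal (blue-green) round dish fixed to the desk, 100 mm across outside, 94 mm inside, rim 8 mm high, floor 4 mm thick. Origin: centre of its underside, at desk height; z up. All three dishes have the same shape and differ in colour only.
- dish_black: black round dish fixed to the desk, 100 mm across outside, 94 mm inside, rim 8 mm high, floor 4 mm thick. Origin: centre of its underside, at desk height; z up. All three dishes have the same shape and differ in colour only.
- rest: ribbed vial rest fixed to the desk: a white rectangular plate 92 mm (x) by 88 mm (y), 5 mm thick, with six parallel blue round ribs along its x axis, each 80 mm long and 6 mm wide, standing 3 mm above the plate (rib tops 8 mm above the desk), 14 mm apart. The five grooves between them lie at y = -28, -14, 0, 14 and 28 mm; a vial lies steadily in any of them, its centre then about 12.5 mm above the desk. Origin: centre of the underside, at desk height; z up.
Things that resemble listed ones, but are neither listed nor needed, are in the scene too. What is shaped like the part that bears jar_teal_c but yellow is not meant. Several things look just like the dish_teal: the one meant starts farthest from the robot's base.

How it is judged:
At the end, for the whole second after the job is handed in: Jars and pot upright (0.1 rad) on the floor of the dish of their lid colour, within 13 mm of its centre; black-capped vial in a groove, within 20 mm of half-way along the ribs, parallel within 0.2 rad; white-lidded jar within 20 mm, white-capped vial within 30 mm of its start; all at rest (horizontal distance between jar_orange_c and dish_orange below 0.013 m and angle between each of jar_orange_c, jar_teal_c, pot_black_c, jar_white_c's own z axis and vertical below 0.1 rad and z of jar_orange_c in the frame of dish_orange between 0.049 and 0.057 m and horizontal distance between jar_teal_c and dish_teal below 0.013 m and z of jar_teal_c in the frame of dish_teal between 0.05 and 0.058 m and horizontal distance between pot_black_c and dish_black below 0.013 m and z of pot_black_c in the frame of dish_black between 0.02 and 0.028 m and x of vial_black_c in the frame of rest between -0.02 and 0.02 m and y of vial_black_c in the frame of rest between -0.034 and 0.034 m and z of vial_black_c in the frame of rest between 0.009 and 0.016 m and angle between the z axis of vial_black_c and the x axis of rest, either way round below 0.2 rad and distance of jar_white_c from where it was at the start of the episode below 0.02 m and distance of vial_white_c from where it was at the start of the episode below 0.03 m); the robot touches nothing.
It fails at once if a white-lidded container is displaced (jar by more than 20 mm, vial by more than 30 mm) (distance of jar_white_c from where it was at the start of the episode above 0.02 m or distance of vial_white_c from where it was at the start of the episode above 0.03 m).
It fails at once if a jar or the pot is tipped over (angle between any of jar_orange_c, jar_teal_c, pot_black_c, jar_white_c's own z axis and vertical above 0.7 rad).
It also fails if it takes over 99 s, if anything falls off the work surface, if the arm or the gripper's body presses on something with over 40 N, if the wrist force passes 120 N, or if a joint passes its speed limit or range.

### The arm

A 6-joint arm with a two-finger parallel gripper is mounted at the origin on a cart in front of the work surface, level with it; the furniture and walls round the work are solid. World frame = base frame: x ahead of the robot, y to its left, z up, the work surface at z = 0. Lengths are in m, angles in rad, forces in N, time in s.
With the tool pointing down it reaches from about 0.375 to 0.9 m from the base axis. Payload 3.1 kg.
Tool frame: the origin (TCP) lies on the centre line of the jaws, within the pads' length; the fingertips stand 11 mm ahead of it and the grasp point (between the pads) lies 8 mm behind it; x points along the fingers, y is the direction in which the jaws open and shut, and the axes are right-handed (so a half turn about x gives the same grasp; the last joint's range is limited). The gripper opens to 87 mm and grips with 3 to 60 N. Pads are 19 mm wide; open, the fingers measure 117 mm over their backs; the gripper's body (75 mm by 190 mm) begins 51 mm behind the grasp point.
Start: joints at [-1.333, 0.527, 1.433, -0, 1.181, -0.178], TCP at [0.252, -0.572, 0.234] pointing down, gripper open.
Joint ranges: [-3.08, 3.08], [-0.75, 2.2], [0.22, 2.44], [-1.43, 4.57], [0, 2.65], [-2.85, 2.85]. Speed limits (rad/s): [2.79, 2.79, 3.14, 3.14, 3.14, 3.14].

### API

Orientations are given as a unit quaternion [x, y, z, w].
In Python, from rig import robot, camera, camera_info gives the robot as it stands.
- The arm moves only by the shell command python3 -m inch 'ROWS' [FORCE]. ROWS is JSON, a list that holds one entry, the list of rows, each a list of 5 numbers: the shift along the tool's x, y, z in cm, then the turn about the tool's x in rad, then the opening, from 0 (shut) to 1 (fully open). A call has 1 to 8 rows; each row shifts and turns the pose as measured when the row begins, along the tool's axes as they then stand; what a row does not reach is not made up. A row lasts 1/12 s, in which the tool goes at most 41.7 mm and 7.16 degrees, less where a joint would pass 70% of its speed; a pose out of reach is approached as far as the arm can. A call with a gripper value outside its range is refused whole. The fingers move at their own pace and stop on an object; FORCE is the grip in N (left out, the last holds). Time passes only in rows, so rows that do not move let the fingers close. It gives the time, the measured TCP pose, the force and the opening at its end, in the units of the state.
- robot.get_obs(): the state, without advancing time (a new reading comes with each control period).
- camera(name): name is "side" or "top" or "wrist"; returns the picture (420x560x3 uint8, red, green, blue); there is no depth.
- camera_info(name): a dict with "camera_matrix" (3x3 intrinsics, pixels), "rvec" (rotation vector, rad) and "tvec" (3), from world to camera coordinates, as OpenCV has them. Camera axes: x right, y down, z forward; pixel columns grow to the right and rows downward; lengths in m; the calibration is good to about 2 mm. A picture is of the moment at which its call begins: read the wrist's pose just before it. camera_info takes no time and is no camera call; for the wrist camera it gives the pose at the moment of the call.
- robot.hand_in(): hands the job in, once; it reports no verdict.
The state is a dict: "time": time; "q": joint angles; "joint_velocities": joint speeds; "joint_torque": joint torques, N m; "position": TCP position; "tool_rot": TCP orientation; "ft_force": force on the tool from outside, world axes, zero at the start; "moment": the same for the moment, N m; "grip_width": finger opening in m.
Only numpy, scipy, OpenCV 4.12 (cv2) and the standard library are available. Lean on these libraries where they do the work, as an engineer would, in place of code of your own. Each camera call takes 0.05 s, during which the arm holds its last target. There are 200 camera calls.

## Working session

There is one attempt and no reset: what is moved stays moved. The work goes in short steps, Python scripts to look and compute and a shell command to move; the robot and the scene stay as the last step left them, time stands still between calls to the robot, and variables do not carry over. Pictures are saved under pics/ and viewed, about 12 in all and at most 16, crops included, and the job is handed in when it is done.

```bash
mkdir -p pics; ls
cat > h.py <<'E'
import numpy as np, cv2
from rig import robot, camera, camera_info
def grab(n,f):
    im=camera(n); cv2.imwrite('pics/'+f,im[:,:,::-1]); return im
def ray(info,u,v,z):
    K=np.array(info['camera_matrix'],float); R,_=cv2.Rodrigues(np.array(info['rvec'],float)); t=np.array(info['tvec'],float).ravel()
    d=R.T@np.linalg.inv(K)@[u,v,1]; c=-R.T@t
    return c+d*(z-c[2])/d[2]
def proj(info,p):
    q,_=cv2.projectPoints(np.array(p,float).reshape(-1,1,3),np.array(info['rvec'],float),np.array(info['tvec'],float),np.array(info['camera_matrix'],float),None); return q.reshape(-1,2)
def cam(info):
    R,_=cv2.Rodrigues(np.array(info['rvec'],float)); return -R.T@np.array(info['tvec'],float).ravel()
E
python3 - <<'E'
from h import *
o=robot.get_obs(); print(o)
for n in('top','side','wrist'):
    i=camera_info(n); print(n,cam(i)); 
    im=grab(n,n+'0.png'); 
    np.save('pics/'+n+'0.npy',im)
print(i)
E
```

```text
pics
{'time': 0.0, 'q': array([-1.33349208e+00,  5.28476664e-01,  1.43390923e+00, -3.33499891e-05,
        1.18137293e+00, -1.78497932e-01]), 'joint_velocities': array([-0.00032453,  0.00057278,  0.00014327, -0.00040162,  0.00122805,
       -0.00185186]), 'joint_torque': array([ 2.09993250e-04, -4.40044534e+01, -1.76594424e+01,  6.32050401e-02,
        5.83366491e-02, -1.55919538e-04]), 'position': array([ 0.25230267, -0.57103609,  0.23256295]), 'tool_rot': array([-0.69184541, -0.14672105,  0.69191224, -0.14519064]), 'ft_force': array([ 1.04533363,  1.1461325 , -0.25425224]), 'moment': array([-0.03703906,  0.01666135, -0.03104728]), 'grip_width': 0.0865472631824702}
top [ 0.38651352 -0.03757505  1.18367631]
side [0.4841441  1.02171556 0.93066799]
wrist [ 0.32497973 -0.53952646  0.38409901]
{'camera_matrix': array([[301.59535283,   0.        , 282.41830557],
       [  0.        , 301.59535283, 208.5936402 ],
       [  0.        ,   0.        ,   1.        ]]), 'rvec': array([-2.41691665,  1.57500619,  0.23622957]), 'tvec': array([-0.62437122, -0.03619611,  0.39125835])}
```

View pics/top0.png

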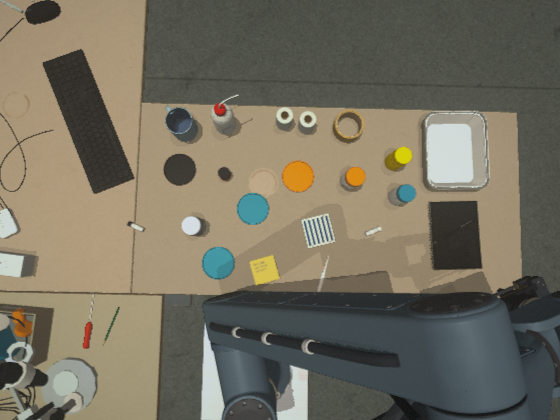

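View pics/side0.png

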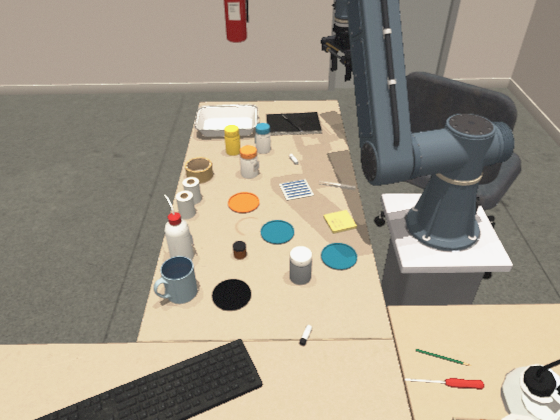

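The top view shows teal dishes at (253,209) and (218,263), vials at (136,226) and (373,231), and the rest at (318,231). The orange jar is at (355,177), the teal jar at (405,193), the pot at (224,173), the orange dish at (298,177) and the black dish at (180,169). Next I'll measure them and enlarge the vials.

Run:
```python
from h import *
i=camera_info('top'); s=camera_info('side')
T=np.load('pics/top0.npy');S=np.load('pics/side0.npy')
for n,u,v,z in [('jarO',355,177,.098),('jarT',405,193,.1),('pot',224,173,.04),('dishO',298,177,.008),('dT1',253,209,.008),('dT2',218,263,.008),('dB',180,169,.008),('vialL',136,226,.0075),('vialR',373,231,.0075),('rest',318,231,.005),('jarW',191,226,.088),('yel',402,156,.1),('bottle',220,110,.1),('mug',180,122,.08),('corner',520,113,0),('corner2',142,103,0),('edge',132,293,0)]:
    p=ray(i,u,v,z); print(n,p.round(3),'r',np.hypot(*p[:2]).round(3),'side px',proj(s,p).round(0))
c=lambda I,u,v,w=30,h=22:cv2.resize(I[v-h:v+h,u-w:u+w],None,fx=6,fy=6,interpolation=cv2.INTER_CUBIC)
a=np.vstack([np.hstack([c(T,136,226),c(T,373,231)]),np.hstack([c(S,306,335),c(S,293,158)])])
cv2.imwrite('pics/vials.png',a[:,:,::-1])
```

```text
jarO [ 0.578 -0.276  0.098] r 0.641 side px [[249. 149.]]
jarT [ 0.535 -0.42   0.1  ] r 0.68 side px [[263. 127.]]
pot [0.592 0.11  0.04 ] r 0.602 side px [[239. 244.]]
dishO [ 0.59  -0.118  0.008] r 0.602 side px [[245. 201.]]
dT1 [0.487 0.02  0.008] r 0.487 side px [[278. 230.]]
dT2 [0.319 0.123 0.008] r 0.342 side px [[339. 255.]]
dB [0.607 0.251 0.008] r 0.657 side px [[231. 292.]]
vialL [0.427 0.379 0.008] r 0.571 side px [[305. 334.]]
vialR [ 0.427 -0.352  0.008] r 0.553 side px [[294. 159.]]
rest [ 0.423 -0.182  0.005] r 0.461 side px [[297. 189.]]
jarW [0.427 0.193 0.088] r 0.469 side px [[301. 253.]]
yel [ 0.643 -0.412  0.1  ] r 0.763 side px [[232. 128.]]
bottle [0.767 0.119 0.1  ] r 0.776 side px [[172. 231.]]
mug [0.734 0.239 0.08 ] r 0.772 side px [[178. 270.]]
corner [ 0.815 -0.828  0.   ] r 1.162 side px [[201. 100.]]
corner2 [0.818 0.382 0.   ] r 0.903 side px [[137. 339.]]
edge [0.222 0.383 0.   ] r 0.443 side px [[392. 337.]]
```

View pics/vials.png

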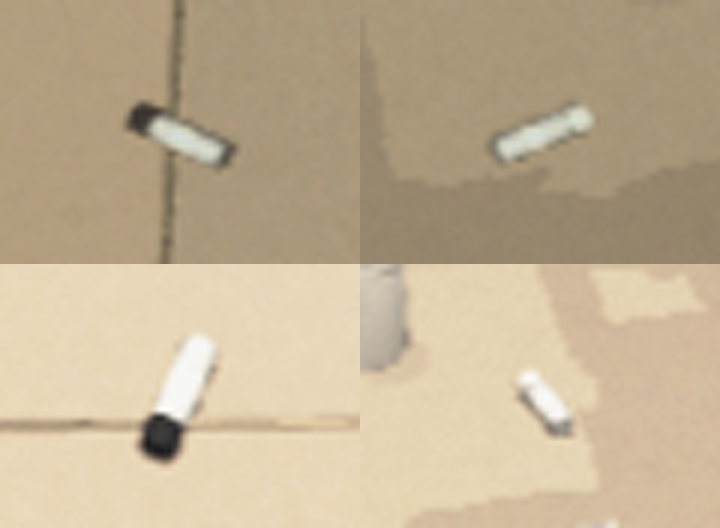

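The black-capped vial is the left one at top (136,226), with its dark cap at the upper left. The right one at (373,231) has the white cap and stays. The two teal dishes are (253,209) at r=0.487 and (218,263) at r=0.342, so the first is farthest and is the one meant. Now I'll refine positions with masks.

```bash
cat >> h.py <<'E'
from scipy.spatial.transform import Rotation as Ro
def go(x=None,y=None,z=None,jaw=None):
    """print shift (cm, tool axes) to target TCP, and turn about tool x (rad) so the jaw line (mod pi) has the given world angle"""
    o=robot.get_obs(); R=Ro.from_quat(o['tool_rot']).as_matrix(); p=o['position']
    t=np.array([p[k] if a is None else a for k,a in enumerate((x,y,z))])
    print('t',round(o['time'],2),'p',p.round(4),'w',round(float(o['grip_width']),4),'shift cm',(R.T@(t-p)*100).round(2),'q1',o['q'][0].round(2),'q6',o['q'][5].round(2),'F',o['ft_force'].round(1),'tilt',(-R[2,0]).round(4))
    a=np.arctan2(R[1,1],R[0,1]); 
    if jaw is not None:
        d=(jaw-a+np.pi/2)%np.pi-np.pi/2; print('jaw now',a.round(3),'turn',(-d).round(3),'q6 would be about? half-turn alt',(-d+np.pi).round(3))
    else: print('jaw now',a.round(3))
def blob(im,lo,hi,near,r):
    h=cv2.cvtColor(im,cv2.COLOR_RGB2HSV); m=cv2.inRange(h,np.array(lo),np.array(hi))
    k=np.zeros_like(m); cv2.circle(k,tuple(int(q) for q in near),r,255,-1); m&=k
    c=max(cv2.findContours(m,cv2.RETR_EXTERNAL,cv2.CHAIN_APPROX_NONE)[0],key=cv2.contourArea); return cv2.convexHull(c),m
E
python3 - <<'E'
from h import *
i=camera_info('top'); T=np.load('pics/top0.npy')
h=cv2.cvtColor(T,cv2.COLOR_RGB2HSV)
for n,u,v in [('jO',355,176),('jT',405,192),('pot',224,173),('dO',298,177),('dT',253,209),('dB',180,169),('rest',318,231)]: print(n,h[v,u])
for n,u,v,z,lo,hi,r in [('dO',298,177,.008,(5,150,120),(20,255,255),24),('dT',253,209,.008,(85,120,60),(110,255,255),24),('dB',180,169,.008,(0,0,0),(180,255,70),24),('jO',355,177,.098,(5,150,120),(20,255,255),16),('jT',405,193,.1,(85,120,60),(110,255,255),16),('pot',224,173,.04,(0,0,0),(180,255,70),12)]:
    c,m=blob(T,lo,hi,(u,v),r); (e,ax,_)=cv2.fitEllipse(c); 
    P=np.array([ray(i,*q,z)[:2] for q in c[:,0].astype(float)]); (cc,rr)=cv2.minEnclosingCircle(P.astype(np.float32))
    print(n,np.round(e,1),np.round(ax,1),'->',ray(i,*e,z).round(4),'diam',round(2*rr,4))
# vial: cap & body ; rest ribs
m=cv2.inRange(h,np.array((95,60,40)),np.array((125,255,255)))[205:255,295:340]
pts=np.argwhere(m)[:,::-1]+[295,205]
P=np.array([ray(i,*q,.007)[:2] for q in pts.astype(float)])
r=cv2.minAreaRect(P.astype(np.float32)); print('rest ribs',r,'mean',P.mean(0))
go(jaw=np.pi/2)
E
```

```text
jO [ 18 237 217]
jT [ 95 154 154]
pot [13 36 64]
dO [ 18 229 216]
dT [ 93 146 159]
dB [20 38 61]
rest [ 37  27 218]
dO [297.6 175.8] [31.1 31.3] -> [ 0.5938 -0.1161  0.008 ] diam 0.0994
dT [252.3 208.3] [30.5 30.7] -> [0.489  0.0225 0.008 ] diam 0.0962
dB [179.2 169. ] [30.4 31. ] -> [0.6071 0.2534 0.008 ] diam 0.0976
jO [355.  176.2] [19.2 19.9] -> [ 0.5805 -0.2761  0.098 ] diam 0.0583
jT [406.4 192.7] [16.2 16.6] -> [ 0.5356 -0.424   0.1   ] diam 0.0484
pot [224.  173.1] [10.1 12.1] -> [0.5914 0.1096 0.04  ] diam 0.0365
rest ribs ((0.4261021316051483, -0.1812465935945511), (0.07382582873106003, 0.07281793653964996), 14.236177444458008) mean [ 0.42629305 -0.18127908]
t 0.15 p [ 0.2523 -0.5712  0.2328] w 0.0869 shift cm [0. 0. 0.] q1 -1.33 q6 -0.18 F [ 0.3 -0.9 -0. ] tilt 1.0
jaw now -1.155 turn 0.416 q6 would be about? half-turn alt 3.557
```

Run:
```python
from h import *
T=np.load('pics/top0.npy')
c=cv2.resize(T[205:260,290:350],None,fx=9,fy=9,interpolation=cv2.INTER_CUBIC)
cv2.imwrite('pics/rest.png',c[:,:,::-1])
```

```text
(no output)
```

View pics/rest.png

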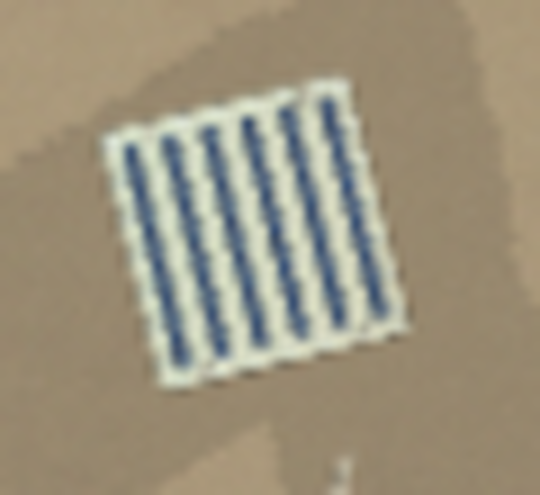

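Centres agree with the given sizes (dishes 96–99 mm, lids 58 and 48 mm, pot 37 mm), and the ribs lie about 0.24 rad from world x. I'll start with the teal jar, setting the jaw along world y first.

```bash
python3 -m inch '[[[0,0,0,0.11,1],[0,0,0,0.11,1],[0,0,0,0.11,1],[0,0,0,0.09,1]]]' 10; python3 -m inch '[[[0,-1.7,-3.2,0,1],[0,-1.7,-3.2,0,1],[0,-1.7,-3.2,0,1],[0,-1.7,-3.2,0,1],[0,-1.7,-3.2,0,1],[0,-1.7,-3.2,0,1],[0,-1.7,-3.2,0,1],[0,-1.7,-3.2,0,1]]]'; python3 -c "
from h import *
go(.5356,-.424,.082,jaw=1.571)"
```

```text
time: 0.48
position: [0.252, -0.5699, 0.231]
tool_rot: [-0.707, 0.006, 0.708, 0.01]
ft_force: [-0.2, -0.1, 0.5]
grip_width: 0.087
time: 1.15
position: [0.5133, -0.4416, 0.2271]
tool_rot: [-0.704, 0.012, 0.71, 0.018]
ft_force: [0.5, -1.1, 0.6]
grip_width: 0.0872
t 1.15 p [ 0.5133 -0.4416  0.2271] w 0.0872 shift cm [14.51 -1.75 -2.27] q1 -0.87 q6 0.74 F [ 0.5 -1.1  0.6] tilt 0.9999
jaw now -1.613 turn -0.042 q6 would be about? half-turn alt 3.099
```

```bash
python3 -m inch '[[[0,-1.75,-2.3,-0.04,1],[0,0,0,0,1],[0,0,0,0,1]]]'; python3 -c "
from h import *
go(.5356,-.424,.082,jaw=1.571); im=grab('wrist','w1.png'); print(proj(camera_info('wrist'),[[.5356,-.424,.1],[.5356,-.424,.0]]))"
```

```text
time: 1.4
position: [0.5451, -0.4183, 0.2253]
tool_rot: [-0.705, -0.007, 0.709, 0.0]
ft_force: [-0.3, -0.1, -0.1]
grip_width: 0.087
t 1.4 p [ 0.5451 -0.4183  0.2253] w 0.087 shift cm [14.32  0.71  0.88] q1 -0.82 q6 0.74 F [-0.3 -0.1 -0.1] tilt 0.9999
jaw now -1.562 turn 0.009 q6 would be about? half-turn alt 3.15
[[289.33159751 212.52936961]
 [288.44799198 188.37972841]]
```

View pics/w1.png

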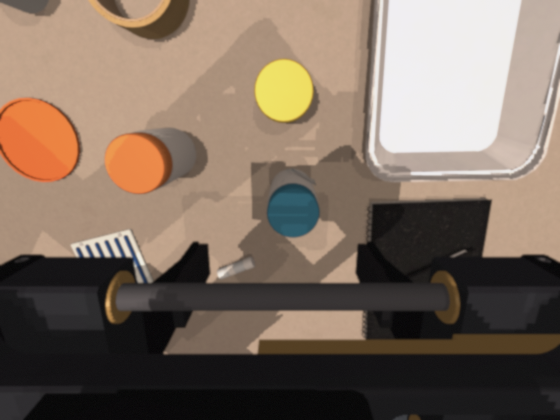

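The wrist view has the teal lid at (293,210) against a prediction of (289,212), with the yellow jar next to it at (284,90). I'll measure the lid from this view.

```bash
cat >> h.py <<'E'
HS={'o':((5,150,100),(20,255,255)),'t':((85,120,50),(110,255,255)),'k':((0,0,0),(180,255,75))}
def see(name,col,guess,z,r,f=None):
    """centre of coloured disc at height z near guess (world xy)"""
    i=camera_info(name); im=grab(name,f or 'tmp.png'); n=proj(i,[[*guess,z]])[0]
    c,m=blob(im,*HS[col],n,r); P=np.array([ray(i,*q,z)[:2] for q in c[:,0].astype(float)]); cc,rr=cv2.minEnclosingCircle(P.astype(np.float32))
    print(name,col,'pred',n.round(),'centre',np.round(cc,4),'ell',ray(i,*cv2.fitEllipse(c)[0],z)[:2].round(4),'diam',round(2*rr,4)); return cc
E
python3 -c "
from h import *
c=see('wrist','t',(.5356,-.424),.1,40); see('wrist','o',(.58,-.276),.098,45)
go(*c,.082)"
```

```text
wrist t pred [289. 213.] centre [ 0.5372 -0.4279] ell [ 0.5376 -0.4278] diam 0.0512
wrist o pred [129. 164.] centre [ 0.5808 -0.2841] ell [ 0.582  -0.2837] diam 0.0618
t 1.55 p [ 0.5433 -0.4197  0.2255] w 0.0867 shift cm [14.35  0.97  0.53] q1 -0.82 q6 0.74 F [-0.2 -0.3  1.2] tilt 0.9999
jaw now -1.565
```

```bash
python3 -m inch '[[[2,0.9,0.5,0,1],[3,0,0,0,1],[3,0,0,0,1],[2,0,0,0,1],[0,0,0,0,1],[0,0,0,0,1]]]'; python3 -c "
from h import *
go(.5372,-.427,.062,jaw=1.571)"
```

```text
time: 2.05
position: [0.531, -0.4378, 0.1262]
tool_rot: [-0.706, 0.002, 0.708, 0.004]
ft_force: [1.0, -0.5, 0.2]
grip_width: 0.0866
t 2.05 p [ 0.531  -0.4378  0.1262] w 0.0866 shift cm [ 6.42 -1.06 -0.62] q1 -0.85 q6 0.73 F [ 1.  -0.5  0.2] tilt 1.0
jaw now -1.579 turn -0.008 q6 would be about? half-turn alt 3.133
```

```bash
python3 -m inch '[[[0,-0.6,-0.4,0,1],[0,0,0,0,1],[0,0,0,0,1],[0,0,0,0,1]]]'; python3 -c "
from h import *
go(.5372,-.427,.062,jaw=1.571)"
```

```text
time: 2.38
position: [0.5351, -0.4348, 0.131]
tool_rot: [0.708, -0.005, -0.707, -0.004]
ft_force: [-0.3, 1.0, -0.9]
grip_width: 0.087
t 2.38 p [ 0.5351 -0.4348  0.131 ] w 0.087 shift cm [ 6.9  -0.8  -0.19] q1 -0.84 q6 0.74 F [-0.3  1.  -0.9] tilt 1.0
jaw now -1.583 turn -0.012 q6 would be about? half-turn alt 3.13
```

```bash
python3 -m inch '[[[0,-0.8,-0.2,0,1],[0,0,0,0,1]]]'; python3 -c "
from h import *
go(.5372,-.427,.062,jaw=1.571)"
```

```text
time: 2.55
position: [0.5383, -0.4272, 0.1334]
tool_rot: [0.709, -0.006, -0.706, -0.003]
ft_force: [0.2, 0.6, 0.1]
grip_width: 0.0871
t 2.55 p [ 0.5383 -0.4272  0.1334] w 0.0871 shift cm [ 7.14 -0.05  0.15] q1 -0.83 q6 0.75 F [0.2 0.6 0.1] tilt 1.0
jaw now -1.583 turn -0.012 q6 would be about? half-turn alt 3.129
```

```bash
python3 -m inch '[[[1.8,0,0.1,0,1],[1.8,0,0,0,1],[1.8,0,0,0,1],[1.4,0,0,0,1],[0.5,0,0,0,1],[0,0,0,0,1]]]'; python3 -c "
from h import *
go(.5372,-.427,.062,jaw=1.571)"
```

```text
time: 3.05
position: [0.5422, -0.4276, 0.0638]
tool_rot: [0.711, -0.007, -0.703, 0.002]
ft_force: [-0.9, 0.3, -0.4]
grip_width: 0.0872
t 3.05 p [ 0.5422 -0.4276  0.0638] w 0.0872 shift cm [ 0.17 -0.06  0.51] q1 -0.83 q6 0.75 F [-0.9  0.3 -0.4] tilt 0.9998
jaw now -1.579 turn -0.008 q6 would be about? half-turn alt 3.134
```

```bash
python3 -m inch '[[[0,0,0.5,0,1],[0,0,0,0,1],[0,0,0,0,0.3],[0,0,0,0,0.3],[0,0,0,0,0.3],[0,0,0,0,0.3]]]' 15; python3 -c "
from h import *
go(.5372,-.427,.062,jaw=1.571)"
```

```text
time: 3.55
position: [0.5386, -0.4289, 0.0682]
tool_rot: [0.713, -0.009, -0.701, 0.004]
ft_force: [-0.4, -0.6, -0.3]
grip_width: 0.0677
t 3.55 p [ 0.5386 -0.4289  0.0682] w 0.0677 shift cm [ 0.62 -0.2   0.15] q1 -0.83 q6 0.74 F [-0.4 -0.6 -0.3] tilt 0.9997
jaw now -1.578 turn -0.007 q6 would be about? half-turn alt 3.134
```

```bash
python3 -m inch '[[[0.3,0,0,0,0.3],[0,0,0,0,0.3],[0,0,0,0,0.3],[0,0,0,0,0.3],[0,0,0,0,0.3],[0,0,0,0,0.3]]]' 15; python3 -c "
from h import *
go(.5372,-.427,.062,jaw=1.571)"
```

```text
time: 4.05
position: [0.5391, -0.4291, 0.066]
tool_rot: [0.713, -0.009, -0.701, 0.004]
ft_force: [0.2, 0.1, 0.6]
grip_width: 0.0537
t 4.05 p [ 0.5391 -0.4291  0.066 ] w 0.0537 shift cm [ 0.39 -0.21  0.2 ] q1 -0.83 q6 0.74 F [0.2 0.1 0.6] tilt 0.9997
jaw now -1.578 turn -0.007 q6 would be about? half-turn alt 3.134
```

Gripped at 53.7 mm (the body is 54). Lifting and carrying.

```bash
python3 -m inch '[[[-1,0,0,0,0.3],[-3,0,0,0,0.3],[-3.5,0,0,0,0.3],[-3.5,0,0,0,0.3],[-3,0,0,0,0.3],[-1,0,0,0,0.3],[0,0,0,0,0.3],[0,0,0,0,0.3]]]'; python3 -c "
from h import *
go(.489,.0225,.22,jaw=1.571)"
```

```text
time: 4.72
position: [0.5345, -0.4249, 0.2205]
tool_rot: [0.711, -0.007, -0.703, 0.002]
ft_force: [-0.3, 0.5, -1.0]
grip_width: 0.0541
t 4.72 p [ 0.5345 -0.4249  0.2205] w 0.0541 shift cm [ -0.56 -44.7    4.88] q1 -0.84 q6 0.74 F [-0.3  0.5 -1. ] tilt 0.9999
jaw now -1.578 turn -0.008 q6 would be about? half-turn alt 3.134
```

```bash
python3 -m inch '[[[0,-2,0.3,0,0.3],[0,-3.5,0.4,0,0.3],[0,-3.5,0.4,0,0.3],[0,-3.5,0.4,0,0.3],[0,-3.5,0.4,0,0.3],[0,-3.5,0.4,0,0.3],[0,-3.5,0.4,0,0.3],[0,-3.5,0.4,0,0.3]]]';  python3 -m inch '[[[0,-3.5,0.4,0,0.3],[0,-3.5,0.4,0,0.3],[0,-3.5,0.4,0,0.3],[0,-2.5,0.2,0,0.3],[0,-1.5,0,0,0.3],[0,-0.5,0,0,0.3],[0,0,0,0,0.3],[0,0,0,0,0.3]]]'; python3 -c "
from h import *
go(.489,.0225,.22,jaw=1.571)"
```

```text
time: 5.38
position: [0.4976, -0.1542, 0.1995]
tool_rot: [-0.704, 0.008, 0.71, 0.007]
ft_force: [1.3, -0.1, -1.7]
grip_width: 0.0541
time: 6.05
position: [0.4706, 0.013, 0.1851]
tool_rot: [-0.692, 0.001, 0.722, 0.008]
ft_force: [0.2, -0.6, -0.7]
grip_width: 0.0535
t 6.05 p [0.4706 0.013  0.1851] w 0.0535 shift cm [-3.56 -1.01 -1.68] q1 -0.21 q6 1.37 F [ 0.2 -0.6 -0.7] tilt 0.999
jaw now -1.584 turn -0.014 q6 would be about? half-turn alt 3.128
```

```bash
sed -i "s/'tilt',(-R\[2,0\]).round(4)/'toolx',R[:,0].round(3)/" h.py
python3 - <<'E'
from h import *
S=np.load('pics/side0.npy'); s=camera_info('side')
for n,g,z,c,r in [('dO',(.5938,-.1161),.008,'o',20),('dT',(.489,.0225),.008,'t',20),('dB',(.607,.2534),.008,'k',23),('pot',(.5914,.1096),.04,'k',9),('jO',(.58,-.278),.098,'o',13),('jT',(.537,-.427),.1,'t',11)]:
    q,m=blob(S,*HS[c],proj(s,[[*g,z]])[0],r); P=np.array([ray(s,*a,z)[:2] for a in q[:,0].astype(float)]); cc,rr=cv2.minEnclosingCircle(P.astype(np.float32)); print(n,np.round(cc,4),ray(s,*cv2.fitEllipse(q)[0],z)[:2].round(4),round(2*rr,4))
go(.489,.0225,.22,jaw=1.571); see('wrist','o',(.594,-.116),.008,75,'w2.png')
E
```

```text
dO [ 0.5945 -0.1136] [ 0.5941 -0.1122] 0.1012
dT [0.4885 0.0248] [0.4887 0.0262] 0.0992
dB [0.6065 0.2564] [0.6064 0.2583] 0.1003
pot [0.591  0.1169] [0.5922 0.1181] 0.0413
jO [ 0.5825 -0.2617] [ 0.5822 -0.2624] 0.0749
jT [ 0.5359 -0.4112] [ 0.5359 -0.4106] 0.0703
t 6.05 p [0.4706 0.013  0.1851] w 0.0535 shift cm [-3.56 -1.01 -1.68] q1 -0.21 q6 1.37 F [ 0.2 -0.6 -0.7] toolx [-0.043  0.01  -0.999]
jaw now -1.584 turn -0.014 q6 would be about? half-turn alt 3.128
wrist o pred [415.  59.] centre [ 0.5919 -0.1178] ell [ 0.5946 -0.1182] diam 0.0985
```

View pics/w2.png

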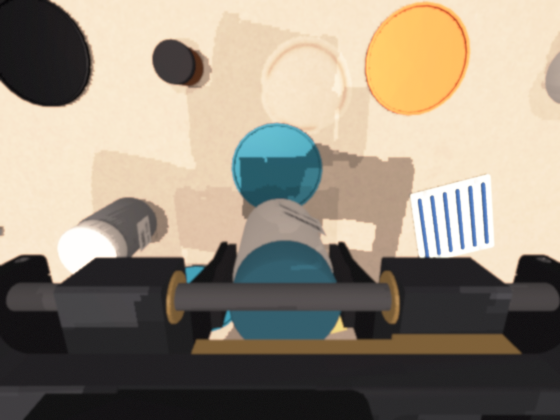

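The dish measurements from three cameras agree to about 3 mm. The wrist view shows the carried jar at (285,290), the teal dish at (277,165), the rest at (453,218), the pot at (177,62) and the white jar at (105,225). Positioning over the dish.

```bash
python3 -m inch '[[[0,-0.5,-1.2,0,0.3],[0,-0.5,-1,0,0.3],[0,0,0,0,0.3],[0,0,0,0,0.3],[0,0,0,0,0.3]]]'; python3 -c "
from h import *
go(.493,.0235,.085,jaw=1.571)"
```

```text
time: 6.52
position: [0.4943, 0.0175, 0.1828]
tool_rot: [-0.691, 0.004, 0.723, 0.01]
ft_force: [-0.1, -0.0, -1.4]
grip_width: 0.0538
t 6.52 p [0.4943 0.0175 0.1828] w 0.0538 shift cm [ 9.78 -0.52 -0.3 ] q1 -0.19 q6 1.4 F [-0.1 -0.  -1.4] toolx [-0.045  0.009 -0.999]
jaw now -1.592 turn -0.021 q6 would be about? half-turn alt 3.121
```

```bash
python3 -m inch '[[[1.5,-0.5,-0.3,0,0.3],[2,0,0,0,0.3],[2,0,0,0,0.3],[2,0,0,0,0.3],[1,0,0,0,0.3],[0,0,0,0,0.3],[0,0,0,0,0.3]]]'; python3 -c "
from h import *
go(.493,.0235,.071,jaw=1.571)"
```

```text
time: 7.1
position: [0.4942, 0.0195, 0.0965]
tool_rot: [-0.692, 0.006, 0.721, 0.011]
ft_force: [-0.7, -0.4, -0.8]
grip_width: 0.054
t 7.1 p [0.4942 0.0195 0.0965] w 0.054 shift cm [ 2.56 -0.38  0.03] q1 -0.19 q6 1.41 F [-0.7 -0.4 -0.8] toolx [-0.041  0.007 -0.999]
jaw now -1.595 turn -0.025 q6 would be about? half-turn alt 3.117
```

```bash
python3 -m inch '[[[1,-0.4,0,0,0.3],[1,0,0,0,0.3],[0.5,0,0,0,0.3],[0,0,0,0,0.3],[0,0,0,0,0.3]]]'; python3 -c "
from h import *
go(.493,.0235,.070,jaw=1.571)"
```

```text
time: 7.52
position: [0.4949, 0.0234, 0.0714]
tool_rot: [-0.694, 0.007, 0.72, 0.011]
ft_force: [-0.3, 0.6, -1.4]
grip_width: 0.0542
t 7.52 p [0.4949 0.0234 0.0714] w 0.0542 shift cm [ 0.15 -0.01  0.18] q1 -0.18 q6 1.42 F [-0.3  0.6 -1.4] toolx [-0.036  0.006 -0.999]
jaw now -1.596 turn -0.025 q6 would be about? half-turn alt 3.116
```

```bash
python3 -m inch '[[[0.2,0,0.15,0,0.3],[0.1,0,0,0,0.3],[0,0,0,0,0.3]]]';python3 -m inch '[[[0,0,0,0,0.75],[0,0,0,0,0.9],[0,0,0,0,0.9],[0,0,0,0,0.9],[0,0,0,0,0.9],[0,0,0,0,0.9]]]'; python3 -c "
from h import *
go(.493,.0235,.070,jaw=1.571)"
```

```text
time: 7.77
position: [0.4937, 0.024, 0.0705]
tool_rot: [-0.695, 0.007, 0.719, 0.011]
ft_force: [1.2, -0.0, -0.5]
grip_width: 0.0536
time: 8.27
position: [0.4946, 0.0238, 0.0715]
tool_rot: [-0.696, 0.007, 0.718, 0.011]
ft_force: [0.6, 0.5, -0.3]
grip_width: 0.0775
t 8.27 p [0.4946 0.0238 0.0715] w 0.0775 shift cm [0.16 0.03 0.15] q1 -0.18 q6 1.42 F [ 0.6  0.5 -0.3] toolx [-0.032  0.006 -0.999]
jaw now -1.596 turn -0.025 q6 would be about? half-turn alt 3.116
```

```bash
python3 -m inch '[[[-2,0,0,0,1],[-3.5,0,0,0,1],[-3.5,0,0,0,1],[-3.5,0,0,0,1],[-2,0,0,0,1],[-0.5,0,0,0,1]]]';python3 -m inch '[[[-0.2,2,-0.7,0,1],[-0.2,3.8,-1,0,1],[-0.2,3.8,-1,0,1],[-0.2,3.8,-1,0,1],[-0.2,3.8,-1,0,1],[-0.2,3.8,-1,0,1],[-0.2,3.8,-1,0,1],[0,2,-0.5,0,1]]]';python3 -m inch '[[[0,1,0,0,1],[0,0,0,0,1],[0,0,0,0,1],[0,0,0,0,1]]]'; python3 -c "
from h import *
go(.5815,-.279,.062,jaw=1.571);c=see('wrist','o',(.5815,-.279),.098,45);go(*c,.062)
see('top','t',(.489,.0235),.104,18,'top1.png')"
```

```text
time: 8.77
position: [0.4974, 0.0228, 0.2242]
tool_rot: [-0.692, 0.006, 0.722, 0.012]
ft_force: [0.5, 0.1, -0.6]
grip_width: 0.0871
time: 9.43
position: [0.5622, -0.2511, 0.2276]
tool_rot: [-0.69, 0.001, 0.724, 0.01]
ft_force: [-0.4, 0.7, -0.7]
grip_width: 0.087
time: 9.77
position: [0.5597, -0.2646, 0.2216]
tool_rot: [-0.687, 0.001, 0.726, 0.014]
ft_force: [-0.1, 0.1, 0.1]
grip_width: 0.0873
t 9.77 p [ 0.5597 -0.2646  0.2216] w 0.0873 shift cm [15.79  1.66 -3.08] q1 -0.61 q6 0.98 F [-0.1  0.1  0.1] toolx [-0.054  0.018 -0.998]
jaw now -1.593 turn -0.022 q6 would be about? half-turn alt 3.12
wrist o pred [299. 174.] centre [ 0.5813 -0.2795] ell [ 0.5821 -0.2795] diam 0.0573
t 9.82 p [ 0.5596 -0.2639  0.2216] w 0.0868 shift cm [15.79  1.79 -3.08] q1 -0.61 q6 0.98 F [ 0.7 -0.  -0.2] toolx [-0.055  0.018 -0.998]
jaw now -1.592
top t pred [250. 205.] centre [0.4975 0.0076] ell [0.5027 0.0031] diam 0.0763
```

```bash
python3 -m inch '[[[2,0.8,-1,0,1],[2.5,0.8,-1,0,1],[2.5,0,-0.5,0,1],[0.5,0,0,0,1],[0,0,0,0,1],[0,0,0,0,1],[0,0,0,0,1]]]'; python3 -c "
from h import *
go(.5815,-.2795,.062,jaw=1.571)"
```

```text
time: 10.45
position: [0.5828, -0.2699, 0.1488]
tool_rot: [-0.689, -0.003, 0.725, 0.008]
ft_force: [0.5, -0.7, -0.1]
grip_width: 0.0871
t 10.45 p [ 0.5828 -0.2699  0.1488] w 0.0871 shift cm [ 8.66  1.1  -0.31] q1 -0.6 q6 0.99 F [ 0.5 -0.7 -0.1] toolx [-0.05   0.016 -0.999]
jaw now -1.579 turn -0.009 q6 would be about? half-turn alt 3.133
```

```bash
python3 -m inch '[[[0.5,1.1,-0.3,0,1],[0.5,0,0,0,1],[0,0,0,0,1],[0,0,0,0,1]]]'; python3 -c "
from h import *
go(.5815,-.2795,.062,jaw=1.571)"
```

```text
time: 10.78
position: [0.5872, -0.2827, 0.1425]
tool_rot: [-0.691, -0.001, 0.722, 0.007]
ft_force: [-0.4, 0.0, -0.2]
grip_width: 0.0869
t 10.78 p [ 0.5872 -0.2827  0.1425] w 0.0869 shift cm [ 8.07 -0.22  0.22] q1 -0.61 q6 0.97 F [-0.4  0.  -0.2] toolx [-0.044  0.011 -0.999]
jaw now -1.578 turn -0.008 q6 would be about? half-turn alt 3.134
```

```bash
python3 -m inch '[[[2,-0.2,0.2,0,1],[2,0,0,0,1],[2,0,0,0,1],[1.5,0,0,0,1],[0.8,0,0,0,1],[0,0,0,0,1],[0,0,0,0,1]]]'; python3 -c "
from h import *
go(.5815,-.2795,.062,jaw=1.571)"
```

```text
time: 11.37
position: [0.5843, -0.2833, 0.061]
tool_rot: [-0.694, 0.001, 0.72, 0.005]
ft_force: [0.1, -0.9, 0.5]
grip_width: 0.0869
t 11.37 p [ 0.5843 -0.2833  0.061 ] w 0.0869 shift cm [-0.09 -0.38  0.29] q1 -0.62 q6 0.98 F [ 0.1 -0.9  0.5] toolx [-0.036  0.006 -0.999]
jaw now -1.581 turn -0.01 q6 would be about? half-turn alt 3.132
```

```bash
python3 -m inch '[[[0,-0.35,0.3,0,1],[0,0,0,0,1],[0,0,0,0,0.35],[0,0,0,0,0.35],[0,0,0,0,0.35],[0,0,0,0,0.35],[0,0,0,0,0.35],[0,0,0,0,0.35]]]' 15;python3 -m inch '[[[0,0,0,0,0.35],[0,0,0,0,0.35]]]'; python3 -c "
from h import *
go(.5815,-.2795,.062,jaw=1.571)"
```

```text
time: 12.03
position: [0.5838, -0.2807, 0.0665]
tool_rot: [-0.697, 0.003, 0.717, 0.004]
ft_force: [-0.5, -0.7, -1.6]
grip_width: 0.0598
time: 12.2
position: [0.5837, -0.2807, 0.0664]
tool_rot: [-0.697, 0.003, 0.717, 0.004]
ft_force: [-0.2, 0.8, 0.5]
grip_width: 0.0595
t 12.2 p [ 0.5837 -0.2807  0.0664] w 0.0595 shift cm [ 0.45 -0.12  0.21] q1 -0.61 q6 0.98 F [-0.2  0.8  0.5] toolx [-0.028  0.001 -1.   ]
jaw now -1.58 turn -0.01 q6 would be about? half-turn alt 3.132
```

```bash
python3 -m inch '[[[-1.5,0,0,0,0.35],[-3,0,0,0,0.35],[-2.5,-0.5,0,0,0.35],[-0.7,-2,-0.2,0,0.35],[-0.2,-3,-0.2,0,0.35],[-0.2,-3,-0.2,0,0.35],[-0.2,-3,-0.2,0,0.35],[-0.2,-3,-0.2,0,0.35]]]';python3 -m inch '[[[0,-1.5,0,0,0.35],[0,-0.5,0,0,0.35],[0,0,0,0,0.35],[0,0,0,0,0.35]]]'; python3 -c "
from h import *
go(.596,-.1155,.0715,jaw=1.571)"
```

```text
time: 12.87
position: [0.5977, -0.1398, 0.1521]
tool_rot: [-0.697, 0.008, 0.717, 0.007]
ft_force: [1.7, 0.3, -1.0]
grip_width: 0.0596
time: 13.2
position: [0.5974, -0.1135, 0.1518]
tool_rot: [-0.696, 0.005, 0.718, 0.005]
ft_force: [-0.2, -0.4, -1.1]
grip_width: 0.0594
t 13.2 p [ 0.5974 -0.1135  0.1518] w 0.0594 shift cm [ 8.03  0.2  -0.11] q1 -0.37 q6 1.23 F [-0.2 -0.4 -1.1] toolx [-0.031  0.    -1.   ]
jaw now -1.585 turn -0.014 q6 would be about? half-turn alt 3.128
```

```bash
python3 -m inch '[[[2,0.2,-0.1,0,0.35],[2,0,0,0,0.35],[2,0,0,0,0.35],[0.8,0,0,0,0.35],[0.4,0,0,0,0.35],[0,0,0,0,0.35],[0,0,0,0,0.35]]]'; python3 -c "
from h import *
go(.596,-.1155,.0705,jaw=1.571)"
```

```text
time: 13.78
position: [0.5989, -0.1275, 0.0777]
tool_rot: [-0.698, 0.01, 0.716, 0.006]
ft_force: [0.1, -0.5, -1.9]
grip_width: 0.0595
t 13.78 p [ 0.5989 -0.1275  0.0777] w 0.0595 shift cm [ 0.72 -1.2   0.29] q1 -0.39 q6 1.22 F [ 0.1 -0.5 -1.9] toolx [-0.026 -0.005 -1.   ]
jaw now -1.594 turn -0.023 q6 would be about? half-turn alt 3.118
```

```bash
python3 -m inch '[[[0,-1.1,0.2,0,0.35],[0,0,0,0,0.35],[0,0,0,0,0.35]]]'; python3 -c "
from h import *
go(.596,-.1155,.0705,jaw=1.571)"
```

```text
time: 14.03
position: [0.5984, -0.117, 0.0799]
tool_rot: [-0.699, 0.011, 0.715, 0.006]
ft_force: [0.6, -0.1, -1.2]
grip_width: 0.0598
t 14.03 p [ 0.5984 -0.117   0.0799] w 0.0598 shift cm [ 0.94 -0.15  0.23] q1 -0.37 q6 1.24 F [ 0.6 -0.1 -1.2] toolx [-0.022 -0.007 -1.   ]
jaw now -1.595 turn -0.025 q6 would be about? half-turn alt 3.117
```

```bash
python3 -m inch '[[[0.5,-0.1,0.2,0,0.35],[0.4,0,0,0,0.35],[0.2,0,0,0,0.35],[0,0,0,0,0.35]]]'; python3 -c "
from h import *
go(.596,-.1155,.0705,jaw=1.571)"
```

```text
time: 14.37
position: [0.5976, -0.1153, 0.0705]
tool_rot: [-0.701, 0.011, 0.713, 0.005]
ft_force: [-0.4, -0.4, 0.2]
grip_width: 0.0597
t 14.37 p [ 0.5976 -0.1153  0.0705] w 0.0597 shift cm [-0.    0.02  0.16] q1 -0.37 q6 1.24 F [-0.4 -0.4  0.2] toolx [-0.017 -0.009 -1.   ]
jaw now -1.593 turn -0.023 q6 would be about? half-turn alt 3.119
```

```bash
python3 -m inch '[[[0,0,0,0,0.7],[0,0,0,0,0.9],[0,0,0,0,1],[0,0,0,0,1],[0,0,0,0,1],[0,0,0,0,1]]]';python3 -m inch '[[[-1.5,0,0,0,1],[-3.5,0,0,0,1],[-3.5,0,0,0,1],[-3,0,0,0,1],[-1,-1,0,0,1],[-0.3,-3,0,0,1],[-0.2,-3.5,0,0,1],[-0.2,-3.5,0,0,1]]]';python3 -m inch '[[[-0.2,-3.5,0,0,1],[-0.2,-3.5,0,0,1],[0,-2,0,0,1],[0,-0.5,0,0,1],[0,0,0,0,1],[0,0,0,0,1]]]'; python3 -c "
from h import *
go(.5915,.111,.022,jaw=1.571); c=see('wrist','k',(.5915,.111),.04,30,'w3.png'); go(*c,.022)
see('wrist','o',(.594,-.1155),.102,45)
grab('top','top2.png')"
```

```text
time: 14.87
position: [0.5981, -0.1156, 0.0708]
tool_rot: [-0.701, 0.011, 0.713, 0.005]
ft_force: [-0.1, -0.1, 1.3]
grip_width: 0.0836
time: 15.53
position: [0.6034, -0.0078, 0.2057]
tool_rot: [-0.701, 0.016, 0.713, 0.009]
ft_force: [-0.5, 1.3, -0.4]
grip_width: 0.0869
time: 16.03
position: [0.6028, 0.1008, 0.2065]
tool_rot: [-0.699, 0.012, 0.715, 0.007]
ft_force: [-0.7, 0.8, 0.2]
grip_width: 0.0871
t 16.03 p [0.6028 0.1008 0.2065] w 0.0871 shift cm [18.46 -1.12  0.75] q1 -0.01 q6 1.59 F [-0.7  0.8  0.2] toolx [-0.022 -0.006 -1.   ]
jaw now -1.598 turn -0.027 q6 would be about? half-turn alt 3.115
wrist k pred [271. 200.] centre [0.5933 0.1093] ell [0.5937 0.1092] diam 0.0388
t 16.08 p [0.6028 0.1003 0.2064] w 0.0868 shift cm [18.45 -1.    0.56] q1 -0.01 q6 1.59 F [-0.  -0.5 -0.1] toolx [-0.022 -0.006 -1.   ]
jaw now -1.598
wrist o pred [522. 210.] centre [ 0.5993 -0.1048] ell [ 0.5986 -0.1084] diam 0.0587
```

View pics/w3.png

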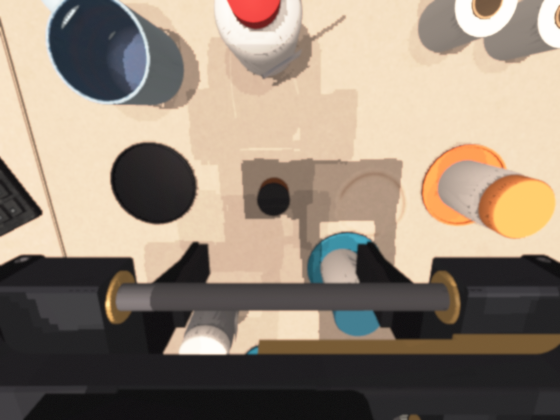

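View pics/top2.png

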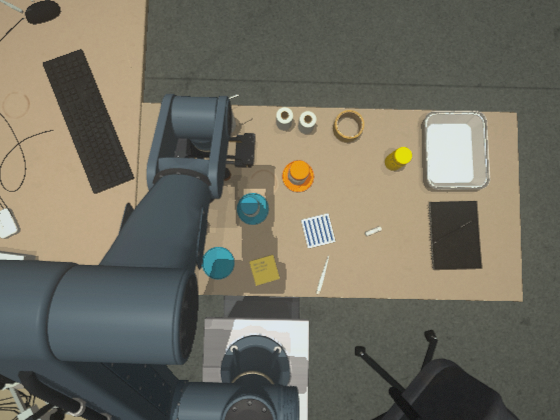

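Both jars stand upright in their dishes, with the orange lid at top-view (300,171) and the teal at (253,207). The pot is at wrist (272,197) with a clear surround. Descending to the pot.

```bash
python3 -m inch '[[[0.5,-0.9,0.8,0,1],[2.5,0,0,0,1],[3,0,0,0,1],[3,0,0,0,1],[2,0,0,0,1],[0.5,0,0,0,1],[0,0,0,0,1],[0,0,0,0,1]]]'; python3 -c "
from h import *
go(.5925,.11,.022,jaw=1.571)"
```

```text
time: 16.85
position: [0.5929, 0.102, 0.0889]
tool_rot: [-0.701, 0.018, 0.713, 0.013]
ft_force: [0.2, -0.2, -0.2]
grip_width: 0.0874
t 16.85 p [0.5929 0.102  0.0889] w 0.0874 shift cm [ 6.69 -0.85 -0.05] q1 -0.01 q6 1.61 F [ 0.2 -0.2 -0.2] toolx [-0.018 -0.006 -1.   ]
jaw now -1.614 turn -0.043 q6 would be about? half-turn alt 3.098
```

```bash
python3 -m inch '[[[0,-0.9,0,0,1],[1.5,0,0,0,1],[2,0,0,0,1],[2,0,0,0,1],[0.8,0,0,0,1],[0.4,0,0,0,1],[0,0,0,0,1],[0,0,0,0,1]]]'; python3 -c "
from h import *
go(.5925,.11,.022,jaw=1.571)"
```

```text
time: 17.52
position: [0.6024, 0.1142, 0.0318]
tool_rot: [0.709, -0.017, -0.704, -0.014]
ft_force: [0.3, -0.4, -0.3]
grip_width: 0.0874
t 17.52 p [0.6024 0.1142 0.0318] w 0.0874 shift cm [0.98 0.46 0.98] q1 0.01 q6 1.63 F [ 0.3 -0.4 -0.3] toolx [ 0.007 -0.005 -1.   ]
jaw now -1.616 turn -0.045 q6 would be about? half-turn alt 3.097
```

```bash
python3 -m inch '[[[0.5,0.4,0.9,0,1],[0.5,0,0,0,1],[0,0,0,0,1],[0,0,0,0,1]]]'; python3 -c "
from h import *
go(.5925,.11,.022,jaw=1.571)"
```

```text
time: 17.85
position: [0.5971, 0.1111, 0.0259]
tool_rot: [0.713, -0.017, -0.701, -0.014]
ft_force: [-0.1, -0.6, 0.5]
grip_width: 0.0868
t 17.85 p [0.5971 0.1111 0.0259] w 0.0868 shift cm [0.38 0.13 0.46] q1 0.0 q6 1.62 F [-0.1 -0.6  0.5] toolx [ 0.016 -0.004 -1.   ]
jaw now -1.616 turn -0.045 q6 would be about? half-turn alt 3.097
```

```bash
python3 -m inch '[[[0.3,0.1,0.45,0,1],[0.1,0,0,0,0.7],[0,0,0,0,0.2],[0,0,0,0,0.2],[0,0,0,0,0.2],[0,0,0,0,0.2],[0,0,0,0,0.2],[0,0,0,0,0.2]]]' 10;python3 -m inch '[[[0,0,0,0,0.2],[0,0,0,0,0.2],[0,0,0,0,0.2],[0,0,0,0,0.2],[0,0,0,0,0.2]]]'; python3 -c "
from h import *
go(.5925,.11,.022,jaw=1.571)"
```

```text
time: 18.52
position: [0.5948, 0.1105, 0.023]
tool_rot: [0.714, -0.017, -0.7, -0.015]
ft_force: [-0.7, 1.1, -0.4]
grip_width: 0.048
time: 18.93
position: [0.5948, 0.1105, 0.023]
tool_rot: [0.714, -0.017, -0.7, -0.014]
ft_force: [-0.1, -0.5, 0.1]
grip_width: 0.036
t 18.93 p [0.5948 0.1105 0.023 ] w 0.036 shift cm [0.1  0.06 0.23] q1 0.0 q6 1.62 F [-0.1 -0.5  0.1] toolx [ 0.021 -0.004 -1.   ]
jaw now -1.616 turn -0.045 q6 would be about? half-turn alt 3.097
```

```bash
python3 -m inch '[[[-1,0,0,0,0.2],[-2.5,0,0,0,0.2],[-2.5,0,0,0,0.2],[-0.5,-1.5,-0.2,0,0.2],[-0.1,-3,-0.2,0,0.2],[-0.1,-3,-0.2,0,0.2],[-0.1,-3,-0.2,0,0.2],[0,-2,0,0,0.2]]]';python3 -m inch '[[[0,-0.5,0,0,0.2],[0,0,0,0,0.2],[0,0,0,0,0.2],[0,0,0,0,0.2]]]'; python3 -c "
from h import *
go(.609,.255,.0275,jaw=1.571)"
```

```text
time: 19.6
position: [0.608, 0.2343, 0.0983]
tool_rot: [0.714, -0.021, -0.7, -0.018]
ft_force: [0.1, 0.3, -0.3]
grip_width: 0.0356
time: 19.93
position: [0.6076, 0.2428, 0.1003]
tool_rot: [0.715, -0.018, -0.699, -0.016]
ft_force: [0.1, 0.3, -0.4]
grip_width: 0.0359
t 19.93 p [0.6076 0.2428 0.1003] w 0.0359 shift cm [ 7.27 -1.24  0.08] q1 0.21 q6 1.84 F [ 0.1  0.3 -0.4] toolx [ 0.022 -0.004 -1.   ]
jaw now -1.619 turn -0.049 q6 would be about? half-turn alt 3.093
```

```bash
python3 -m inch '[[[0,-1.2,0,0,0.2],[1,0,0,0,0.2],[2,0,0,0,0.2],[2,0,0,0,0.2],[0.5,0,0,0,0.2],[0,0,0,0,0.2],[0,0,0,0,0.2]]]'; python3 -c "
from h import *
go(.609,.255,.0275,jaw=1.571)"
```

```text
time: 20.52
position: [0.61, 0.2496, 0.0415]
tool_rot: [0.714, -0.022, -0.7, -0.018]
ft_force: [-0.2, 0.1, -0.3]
grip_width: 0.0358
t 20.52 p [0.61   0.2496 0.0415] w 0.0358 shift cm [ 1.39 -0.54  0.16] q1 0.22 q6 1.86 F [-0.2  0.1 -0.3] toolx [ 0.02  -0.006 -1.   ]
jaw now -1.627 turn -0.056 q6 would be about? half-turn alt 3.086
```

```bash
python3 -m inch '[[[0.3,-0.5,0.15,0,0.2],[0.6,0,0,0,0.2],[0.4,0,0,0,0.2],[0,0,0,0,0.2],[0,0,0,0,0.2]]]'; python3 -c "
from h import *
go(.609,.255,.0275,jaw=1.571)"
```

```text
time: 20.93
position: [0.6106, 0.2551, 0.0296]
tool_rot: [0.715, -0.021, -0.698, -0.018]
ft_force: [0.4, -0.0, -0.2]
grip_width: 0.036
t 20.93 p [0.6106 0.2551 0.0296] w 0.036 shift cm [0.21 0.02 0.16] q1 0.23 q6 1.87 F [ 0.4 -0.  -0.2] toolx [ 0.024 -0.005 -1.   ]
jaw now -1.627 turn -0.057 q6 would be about? half-turn alt 3.085
```

```bash
python3 -m inch '[[[0.2,0,0.15,0,0.2],[0,0,0,0,0.2],[0,0,0,0,0.6],[0,0,0,0,0.8],[0,0,0,0,1],[0,0,0,0,1],[0,0,0,0,1],[0,0,0,0,1]]]';python3 -m inch '[[[-1,0,0,0,1],[-3,0,0,0,1],[-3.8,0,0,0,1],[-3.8,0,0,0,1],[-3,0,0,0,1],[-1.5,0,0,0,1]]]'; python3 -m inch '[[[-0.1,-1.7,1.5,0,1],[-0.1,-2,2.5,0,1],[-0.1,-2,2.8,0,1],[-0.1,-2,2.8,0,1],[-0.1,-2,2.8,0,1],[-0.1,-2,2.8,0,1],[0,-1,1.5,0,1],[0,0,0,0,1]]]'; python3 -m inch '[[[0,0,0,-0.12,1],[0,0,0,-0.12,1],[0,0,0,-0.12,1],[0,0,0,-0.12,1],[0,0,0,-0.12,1],[0,0,0,-0.12,1],[0,0,0,-0.12,1],[0,0,0,-0.12,1]]]'; python3 -c "
from h import *
go(.427,.379,.0,jaw=-.39)"
```

```text
time: 21.6
position: [0.6103, 0.2556, 0.0293]
tool_rot: [0.716, -0.021, -0.697, -0.019]
ft_force: [0.0, 0.5, 0.8]
grip_width: 0.068
time: 22.1
position: [0.6024, 0.2552, 0.1933]
tool_rot: [0.712, -0.022, -0.702, -0.018]
ft_force: [0.3, -0.3, 1.1]
grip_width: 0.0864
time: 22.77
position: [0.4441, 0.3965, 0.2107]
tool_rot: [0.721, -0.021, -0.692, -0.023]
ft_force: [0.3, -0.1, 0.3]
grip_width: 0.0867
time: 23.43
position: [0.448, 0.3945, 0.2168]
tool_rot: [0.647, 0.312, -0.615, 0.326]
ft_force: [0.7, -0.4, 0.4]
grip_width: 0.087
t 23.43 p [0.448  0.3945 0.2168] w 0.087 shift cm [21.54 -1.6   3.18] q1 0.55 q6 1.19 F [ 0.7 -0.4  0.4] toolx [ 0.05   0.003 -0.999]
jaw now -0.635 turn -0.245 q6 would be about? half-turn alt 2.896
```

```bash
python3 -m inch '[[[0,0,0,-0.12,1],[0,0,0,-0.12,1],[0,0,0,0,1],[0,0,0,0,1]]]'; python3 -c "
from h import *
go(.427,.379,.0,jaw=-.39); i=camera_info('wrist'); grab('wrist','w4.png'); print(proj(i,[[.427,.379,.0075]])); np.save('i4.npy',i,allow_pickle=True)"
```

```text
time: 23.77
position: [0.4521, 0.3919, 0.2194]
tool_rot: [0.603, 0.385, -0.57, 0.404]
ft_force: [0.1, 0.0, -1.0]
grip_width: 0.0871
t 23.77 p [0.4521 0.3919 0.2194] w 0.0871 shift cm [21.76 -2.9   2.65] q1 0.54 q6 0.94 F [ 0.1  0.  -1. ] toolx [ 0.054  0.003 -0.999]
jaw now -0.387 turn 0.003 q6 would be about? half-turn alt 3.144
[[259.91973675 204.90186054]]
```

View pics/w4.png

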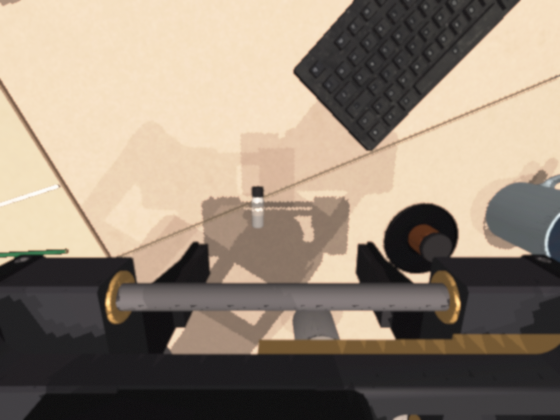

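The wrist view shows the vial from cap end (258,187) to base (258,228), nearly vertical in the image. The pot stands in the black dish at (428,240).

```bash
python3 -c "
from h import *
i=np.load('i4.npy',allow_pickle=True).item(); a=ray(i,258,186.5,.0075);b=ray(i,258.5,228,.0075); print(a,b,np.hypot(*(a-b)[:2]),'axis',np.arctan2(*(a-b)[1::-1]),'c',(a+b)/2)
c=(a+b)/2; go(c[0],c[1],.08,jaw=np.arctan2(*(a-b)[1::-1])-np.pi/2)"
```

```text
[0.43410245 0.40138398 0.0075    ] [0.41324732 0.35170199 0.0075    ] 0.05388168803866863 axis 1.1733619262157315 c [0.42367489 0.37654299 0.0075    ]
t 23.82 p [0.4521 0.3919 0.2194] w 0.0869 shift cm [13.76 -2.74  2.82] q1 0.54 q6 0.94 F [-0.6  0.1 -0.3] toolx [ 0.054  0.003 -0.999]
jaw now -0.387 turn 0.01 q6 would be about? half-turn alt 3.152
```

```bash
python3 -m inch '[[[0.5,-1.2,1.2,0,1],[2.5,-1.2,1.2,0,1],[3,0,0,0,1],[3,0,0,0,1],[1.5,0,0,0,1],[0,0,0,0,1],[0,0,0,0,1]]]'; python3 -c "
from h import *
go(.425,.3775,.010,jaw=-.398); i=camera_info('wrist'); grab('wrist','w5.png'); print(proj(i,[[.425,.3775,.0075]]))"
```

```text
time: 24.4
position: [0.4315, 0.3795, 0.1136]
tool_rot: [0.611, 0.379, -0.569, 0.399]
ft_force: [-0.6, -1.1, 0.7]
grip_width: 0.0871
t 24.4 p [0.4315 0.3795 0.1136] w 0.0871 shift cm [10.29 -1.1   0.78] q1 0.54 q6 0.97 F [-0.6 -1.1  0.7] toolx [ 0.065  0.009 -0.998]
jaw now -0.406 turn -0.008 q6 would be about? half-turn alt 3.133
[[270.58963874 217.94544227]]
```

View pics/w5.png

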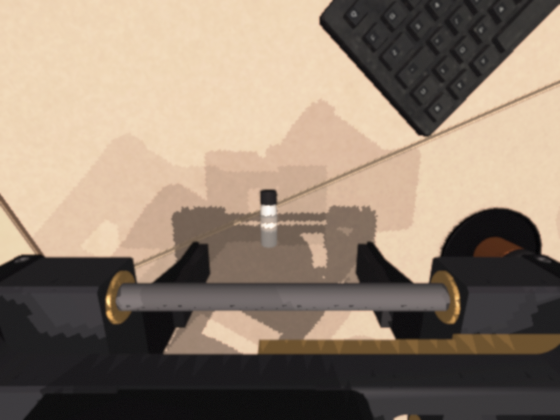

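The vial centre is at (269,218) against a prediction of (271,218), so the estimate holds.

```bash
python3 -m inch '[[[0,-1,0.7,0,1],[1.5,0,0,0,1],[2,0,0,0,1],[2,0,0,0,1],[0.5,0,0,0,1],[0,0,0,0,1],[0,0,0,0,1]]]'; python3 -c "
from h import *
go(.425,.3775,.014,jaw=-.398)"
```

```text
time: 25.03
position: [0.4321, 0.3826, 0.0627]
tool_rot: [0.62, 0.377, -0.562, 0.397]
ft_force: [0.8, 0.3, -0.3]
grip_width: 0.0865
t 25.03 p [0.4321 0.3826 0.0627] w 0.0865 shift cm [ 4.79 -0.78  1.01] q1 0.54 q6 0.99 F [ 0.8  0.3 -0.3] toolx [ 0.085  0.021 -0.996]
jaw now -0.413 turn -0.015 q6 would be about? half-turn alt 3.127
```

```bash
python3 -m inch '[[[0.3,-0.8,0.9,0,1],[1.2,0,0,0,1],[1.5,0,0,0,1],[0.7,0,0,0,1],[0,0,0,0,1]]]'; python3 -c "
from h import *
go(.425,.3775,.014,jaw=-.398)"
```

```text
time: 25.45
position: [0.4303, 0.382, 0.0298]
tool_rot: [0.626, 0.376, -0.556, 0.397]
ft_force: [-0.3, -0.1, 0.0]
grip_width: 0.0872
t 25.45 p [0.4303 0.382  0.0298] w 0.0872 shift cm [ 1.51 -0.43  0.72] q1 0.55 q6 1.0 F [-0.3 -0.1  0. ] toolx [ 0.098  0.029 -0.995]
jaw now -0.414 turn -0.016 q6 would be about? half-turn alt 3.125
```

```bash
python3 -m inch '[[[0.6,-0.4,0.7,0,1],[0.6,0,0,0,1],[0.2,0,0,0,1],[0,0,0,0,1]]]'; python3 -c "
from h import *
go(.425,.3775,.014,jaw=-.398)"
```

```text
time: 25.78
position: [0.4284, 0.3793, 0.0159]
tool_rot: [0.627, 0.376, -0.554, 0.397]
ft_force: [-1.2, -0.1, 1.0]
grip_width: 0.0866
t 25.78 p [0.4284 0.3793 0.0159] w 0.0866 shift cm [ 0.15 -0.25  0.32] q1 0.54 q6 1.0 F [-1.2 -0.1  1. ] toolx [ 0.103  0.032 -0.994]
jaw now -0.415 turn -0.017 q6 would be about? half-turn alt 3.124
```

```bash
python3 -m inch '[[[0,-0.2,0.3,0,0.5],[0,0,0,0,0.3],[0,0,0,0,0.1],[0,0,0,0,0],[0,0,0,0,0],[0,0,0,0,0],[0,0,0,0,0],[0,0,0,0,0]]]' 8; python3 -m inch '[[[0,0,0,0,0],[0,0,0,0,0],[0,0,0,0,0],[0,0,0,0,0],[0,0,0,0,0],[0,0,0,0,0],[0,0,0,0,0],[0,0,0,0,0]]]' 8;python3 -c "
from h import *
go(.425,.3775,.014,jaw=-.398)"
```

```text
time: 26.45
position: [0.4272, 0.3785, 0.0173]
tool_rot: [0.629, 0.376, -0.553, 0.397]
ft_force: [-0.1, 0.1, 0.0]
grip_width: 0.0418
time: 27.12
position: [0.4272, 0.3785, 0.0172]
tool_rot: [0.629, 0.376, -0.553, 0.397]
ft_force: [0.4, -0.2, -0.5]
grip_width: 0.0139
t 27.12 p [0.4272 0.3785 0.0172] w 0.0139 shift cm [ 0.29 -0.18  0.2 ] q1 0.54 q6 1.0 F [ 0.4 -0.2 -0.5] toolx [ 0.107  0.034 -0.994]
jaw now -0.415 turn -0.017 q6 would be about? half-turn alt 3.124
```

```bash
python3 -m inch '[[[0,0,0,0,0],[0,0,0,0,0],[-1,0,0,0,0],[-2,0,0,0,0],[-2,0,0,0,0],[-1,0,0,0,0],[0,0,0,0,0],[0,0,0,0,0]]]' 8;python3 -c "
from h import *
go(.425,.3775,.2,jaw=-.398); i=camera_info('wrist'); im=grab('wrist','w6.png'); cv2.imwrite('pics/w6c.png',cv2.resize(im[140:350,170:390],None,fx=2,fy=2)[:,:,::-1])"
```

```text
time: 27.78
position: [0.4197, 0.376, 0.0804]
tool_rot: [0.628, 0.376, -0.553, 0.397]
ft_force: [-0.3, -0.7, -0.1]
grip_width: 0.0142
t 27.78 p [0.4197 0.376  0.0804] w 0.0142 shift cm [-11.82   1.41  -1.21] q1 0.55 q6 1.0 F [-0.3 -0.7 -0.1] toolx [ 0.105  0.033 -0.994]
jaw now -0.415 turn -0.017 q6 would be about? half-turn alt 3.124
```

View pics/w6c.png

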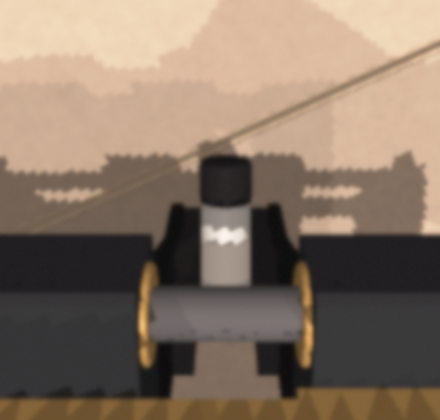

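The vial is held with its cap pointing up in the image and straight in the jaws. Raise, turn, and carry.

```bash
python3 -m inch '[[[-2,0,0,0,0],[-3.5,0,0,0,0],[-3.5,0,0,0,0],[-2,0,0,0,0],[-0.5,0,0,0,0],[0,0,0,0,0]]]'; python3 -m inch '[[[0,0,0,0.115,0],[0,0,0,0.115,0],[0,0,0,0.115,0],[0,0,0,0.115,0],[0,0,0,0.115,0],[0,0,0,0.115,0],[0,0,0,0.115,0],[0,0,0,0.1,0]]]'; python3 -c "
from h import *
go(.4255,-.1815,.2,jaw=-1.323)"
```

```text
time: 28.33
position: [0.4054, 0.3704, 0.1921]
tool_rot: [0.624, 0.376, -0.558, 0.397]
ft_force: [-0.7, -0.3, -0.4]
grip_width: 0.014
time: 29.0
position: [0.4002, 0.3662, 0.1757]
tool_rot: [0.729, 0.075, -0.677, 0.072]
ft_force: [0.2, 0.7, -0.2]
grip_width: 0.0143
t 29.0 p [0.4002 0.3662 0.1757] w 0.0143 shift cm [-2.92 54.11  8.71] q1 0.55 q6 1.93 F [ 0.2  0.7 -0.2] toolx [ 0.072  0.012 -0.997]
jaw now -1.362 turn -0.039 q6 would be about? half-turn alt 3.103
```

```bash
python3 -m inch '[[[-1,1.5,0.2,-0.03,0],[-0.6,3,0.5,0,0],[-0.4,3.7,0.6,0,0],[-0.3,3.7,0.6,0,0],[-0.3,3.7,0.6,0,0],[-0.3,3.7,0.6,0,0],[-0.2,3.7,0.6,0,0],[-0.2,3.7,0.6,0,0]]]'; python3 -m inch '[[[-0.2,3.7,0.6,0,0],[-0.2,3.7,0.6,0,0],[-0.2,3.7,0.6,0,0],[-0.2,3.7,0.6,0,0],[-0.2,3.7,0.6,0,0],[0,2.5,0.4,0,0],[0,1,0.2,0,0],[0,0,0,0,0]]]'; python3 -c "
from h import *
go(.4255,-.1815,.15,jaw=-1.323)"
```

```text
time: 29.67
position: [0.4136, 0.0908, 0.1912]
tool_rot: [0.718, 0.089, -0.685, 0.087]
ft_force: [1.1, 0.2, -0.6]
grip_width: 0.0142
time: 30.33
position: [0.4272, -0.1498, 0.1865]
tool_rot: [0.712, 0.087, -0.692, 0.08]
ft_force: [0.4, 0.8, 0.9]
grip_width: 0.0143
t 30.33 p [ 0.4272 -0.1498  0.1865] w 0.0143 shift cm [3.6  3.06 1.02] q1 -0.6 q6 0.71 F [0.4 0.8 0.9] toolx [ 0.027  0.013 -1.   ]
jaw now -1.333 turn -0.01 q6 would be about? half-turn alt 3.131
```

```bash
python3 -m inch '[[[1,2,0.6,0,0],[1.5,1,0.4,0,0],[1,0,0,0,0],[0,0,0,0,0],[0,0,0,0,0],[0,0,0,0,0]]]'; python3 -c "
from h import *
go(.4255,-.1815,.08,jaw=-1.323); i=camera_info('wrist'); im=grab('wrist','w7.png'); R=Ro.from_euler('z',.248).as_matrix()
P=[np.array([.4255,-.1815,0])+R@[x,y,z] for x,y,z in [(40,-35,8),(-40,-35,8),(40,35,8),(-40,35,8),(0,0,5)] for x,y,z in [(x/1e3,y/1e3,z/1e3)]]
print(proj(i,P).round(1)); np.save('i7.npy',i)"
```

```text
time: 30.83
position: [0.4214, -0.177, 0.1425]
tool_rot: [0.708, 0.091, -0.696, 0.075]
ft_force: [0.1, 0.1, -0.6]
grip_width: 0.0138
t 30.83 p [ 0.4214 -0.177   0.1425] w 0.0138 shift cm [ 6.25  0.66 -0.17] q1 -0.66 q6 0.64 F [ 0.1  0.1 -0.6] toolx [ 0.015  0.024 -1.   ]
jaw now -1.334 turn -0.011 q6 would be about? half-turn alt 3.13
[[326.9 159.3]
 [324.7 238.5]
 [252.9 160. ]
 [255.9 238.8]
 [290.  199.9]]
```

View pics/w7.png

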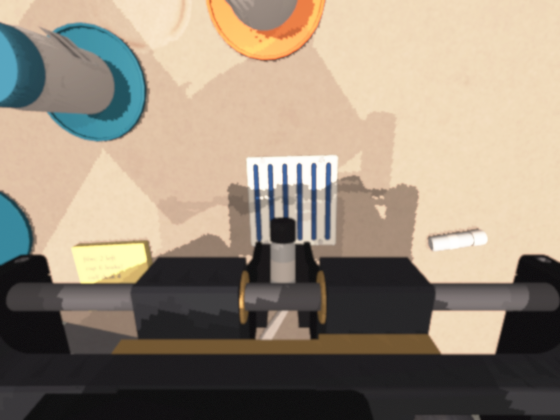

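The wrist view shows the rest's ribs spanning (256–332, 163–242), about 4 px right of the prediction. The held vial is at (283,250) and the white-capped vial at (458,240), undisturbed. I'll fit the ribs.

Run:
```python
from h import *
i=np.load('i7.npy',allow_pickle=True).item(); im=cv2.imread('pics/w7.png')[:,:,::-1].copy()
h=cv2.cvtColor(im,cv2.COLOR_RGB2HSV); m=cv2.inRange(h,np.array((100,90,30)),np.array((130,255,200))); m[:155]=0;m[250:]=0;m[:,:245]=0;m[:,345:]=0
n,l,st,ce=cv2.connectedComponentsWithStats(m)
for k in range(1,n):
    if st[k,4]<60: continue
    p=np.argwhere(l==k)[:,::-1].astype(float); P=np.array([ray(i,*q,.007)[:2] for q in p]).astype(np.float32)
    vx,vy,x,y=cv2.fitLine(P,cv2.DIST_L2,0,.01,.01).ravel(); a=P@[vx,vy]
    e=[np.array([x,y])+np.array([vx,vy])*(s-np.dot([x,y],[vx,vy])) for s in (a.min(),a.max())]
    print(st[k],'ang',np.arctan2(vy,vx).round(3),'len',np.ptp(a).round(4),'mid',((e[0]+e[1])/2).round(4))
```

```text
[254 165   7  76 240] ang 0.261 len 0.0769 mid [ 0.4143 -0.1505]
[269 165   5  55 172] ang 0.257 len 0.0542 mid [ 0.4285 -0.1611]
[283 165   4  53 174] ang 0.26 len 0.0521 mid [ 0.4328 -0.1743]
[298 164   4  75 225] ang 0.253 len 0.0754 mid [ 0.4257 -0.1906]
[312 164   4  75 243] ang 0.263 len 0.0754 mid [ 0.4291 -0.2042]
[326 164   4  75 244] ang 0.259 len 0.0753 mid [ 0.4324 -0.2178]
```

```bash
python3 -m inch '[[[0,0.5,-0.3,-0.02,0],[1.5,0,0,0,0],[2,0,0,0,0],[2,0,0,0,0],[1,0,0,0,0],[0,0,0,0,0],[0,0,0,0,0]]]'; python3 -c "
from h import *
go(.4255,-.184,.025,jaw=-1.312)"
```

```text
time: 31.47
position: [0.4333, -0.1809, 0.08]
tool_rot: [0.711, 0.099, -0.691, 0.091]
ft_force: [0.3, 0.4, -0.4]
grip_width: 0.0141
t 31.47 p [ 0.4333 -0.1809  0.08  ] w 0.0141 shift cm [5.48 0.13 1.  ] q1 -0.65 q6 0.61 F [ 0.3  0.4 -0.4] toolx [ 0.027  0.015 -1.   ]
jaw now -1.302 turn 0.01 q6 would be about? half-turn alt 3.152
```

```bash
python3 -m inch '[[[0.3,0.1,0.9,0,0],[1.2,0,0,0,0],[1.5,0,0,0,0],[1,0,0,0,0],[0.3,0,0,0,0],[0,0,0,0,0]]]'; python3 -c "
from h import *
go(.4255,-.184,.025,jaw=-1.312)"
```

```text
time: 31.97
position: [0.4279, -0.1871, 0.0405]
tool_rot: [0.714, 0.097, -0.687, 0.095]
ft_force: [0.1, 0.8, 0.0]
grip_width: 0.0141
t 31.97 p [ 0.4279 -0.1871  0.0405] w 0.0141 shift cm [ 1.54 -0.37  0.21] q1 -0.67 q6 0.57 F [0.1 0.8 0. ] toolx [ 0.036  0.007 -0.999]
jaw now -1.298 turn 0.014 q6 would be about? half-turn alt 3.156
```

```bash
python3 -m inch '[[[0.3,-0.35,0.2,0,0],[0.6,0,0,0,0],[0.5,0,0,0,0],[0,0,0,0,0],[0,0,0,0,0]]]'; python3 -c "
from h import *
go(.4255,-.184,.022,jaw=-1.312)"
```

```text
time: 32.38
position: [0.426, -0.1851, 0.0276]
tool_rot: [0.715, 0.096, -0.686, 0.097]
ft_force: [0.6, 0.2, 0.1]
grip_width: 0.014
t 32.38 p [ 0.426  -0.1851  0.0276] w 0.014 shift cm [ 0.56 -0.13  0.04] q1 -0.67 q6 0.56 F [0.6 0.2 0.1] toolx [ 0.04   0.004 -0.999]
jaw now -1.298 turn 0.014 q6 would be about? half-turn alt 3.156
```

```bash
python3 -m inch '[[[0.4,-0.1,0,0,0],[0.2,0,0,0,0],[0,0,0,0,0],[0,0,0,0,0]]]'; python3 -c "
from h import *
go(.4255,-.184,.022,jaw=-1.312)"
```

```text
time: 32.72
position: [0.426, -0.1832, 0.0219]
tool_rot: [0.715, 0.096, -0.686, 0.096]
ft_force: [-0.6, 0.4, 1.0]
grip_width: 0.014
t 32.72 p [ 0.426  -0.1832  0.0219] w 0.014 shift cm [-0.02  0.06  0.07] q1 -0.67 q6 0.56 F [-0.6  0.4  1. ] toolx [ 0.04   0.005 -0.999]
jaw now -1.298 turn 0.014 q6 would be about? half-turn alt 3.156
```

Slow release, then straight up.

```bash
python3 -m inch '[[[0,0,0,0,0.25],[0,0,0,0,0.35],[0,0,0,0,0.45],[0,0,0,0,0.5],[0,0,0,0,0.6],[0,0,0,0,0.6],[0,0,0,0,0.6],[0,0,0,0,0.6]]]'; python3 -m inch '[[[-1,0,0,0,0.6],[-3,0,0,0,0.6],[-3.8,0,0,0,0.6],[-3.8,0,0,0,0.6],[-3.5,0,0,0,0.6],[-2,0,0,0,0.6],[0,0,0,0,0.6],[0,0,0,0,0.6]]]'; python3 -m inch '[[[0,1.5,0,0,0.6],[0,3,0,0,0.6],[-0.2,3.5,0,0,0.6],[-0.2,3.5,0,0,0.6],[-0.2,3.5,0,0,0.6],[-0.2,3,0,0,0.6],[0,1,0,0,0.6],[0,0,0,0,0.6]]]'; python3 -m inch '[[[0,3,0,0,0.6],[-0.2,3.5,0,0,0.6],[-0.2,3.5,0,0,0.6],[-0.2,3.5,0,0,0.6],[0,1.5,0,0,0.6],[0,0,0,0,0.6],[0,0,0,0,0.6]]]'; python3 -c "
from h import *
go(); T=grab('top','top3.png');S=grab('side','side3.png'); np.save('T3.npy',T);np.save('S3.npy',S)
c=lambda I,u,v,w,h,f:cv2.resize(I[v-h:v+h,u-w:u+w],None,fx=f,fy=f,interpolation=cv2.INTER_CUBIC)
a=np.vstack([c(T,255,205,130,55,3),c(S,275,215,130,95,3)]); cv2.imwrite('pics/fin.png',cv2.resize(a,None,fx=.65,fy=.65)[:,:,::-1])
a=np.vstack([T[95:300,135:415],S[100:350,130:410]]);cv2.imwrite('pics/fin2.png',np.hstack([cv2.resize(T[90:300,135:415],(400,300)),cv2.resize(S[120:340,150:410],(400,300))])[:,:,::-1])"
```

```text
time: 33.38
position: [0.4263, -0.1836, 0.0215]
tool_rot: [0.715, 0.096, -0.686, 0.097]
ft_force: [0.9, 0.7, 0.3]
grip_width: 0.0512
time: 34.05
position: [0.4178, -0.184, 0.2031]
tool_rot: [0.714, 0.096, -0.687, 0.096]
ft_force: [-1.0, 0.1, -1.2]
grip_width: 0.0522
time: 34.72
position: [0.4652, -0.3755, 0.1987]
tool_rot: [0.709, 0.102, -0.691, 0.091]
ft_force: [0.6, -0.2, -0.0]
grip_width: 0.0523
time: 35.3
position: [0.4998, -0.5125, 0.1857]
tool_rot: [0.703, 0.115, -0.697, 0.081]
ft_force: [0.0, 0.9, -0.7]
grip_width: 0.0521
t 35.3 p [ 0.4998 -0.5125  0.1857] w 0.0521 shift cm [0. 0. 0.] q1 -0.97 q6 0.32 F [ 0.   0.9 -0.7] toolx [ 0.002  0.049 -0.999]
jaw now -1.293
```

View pics/fin.png

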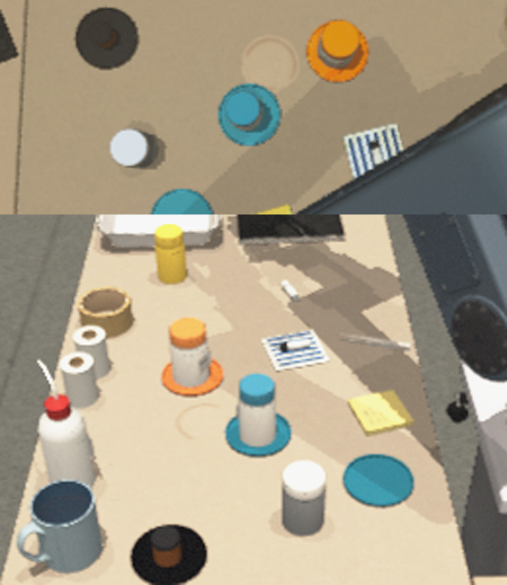

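The crops show all three jars/pots upright inside their own dishes, the black-capped vial in a groove of the rest, and the white-lidded jar and vial where they were. Now a numeric check.

Run:
```python
from h import *
i=camera_info('top'); s=camera_info('side'); T0=np.load('pics/top0.npy');T=np.load('T3.npy');S0=np.load('pics/side0.npy');S=np.load('S3.npy')
for n,u,v,z,d in [('teal',249.6,204.9,.104,(.489,.0235)),('orange',299.4,169.5,.102,(.594,-.1155)),('pot',179.9,169.5,.044,(.607,.2545)),('vial',317.8,225.9,.0135,(.4234,-.1842))]:
    p=ray(i,u,v,z)[:2]; print(n,p.round(4),'off mm',((p-d)*1e3).round(1))
# wide colour masks for lids in side view: bottoms of white jars vs dish is visual
for n,A,B,(u,v),r in [('jarW top',T0,T,(191,226),14),('jarW side',S0,S,(300,265),22),('vialW side',S0,S,(293,158),12)]:
    print(n,'mean abs diff',np.abs(A[v-r:v+r,u-r:u+r].astype(int)-B[v-r:v+r,u-r:u+r]).mean().round(2))
c=lambda I,u,v,w,h,f:cv2.resize(I[v-h:v+h,u-w:u+w],None,fx=f,fy=f,interpolation=cv2.INTER_CUBIC)
a=np.vstack([np.hstack([c(T,251,207,24,24,8),c(T,298,174,24,24,8)]),np.hstack([c(T,180,169,24,24,8),c(T,318,230,24,24,8)])])
cv2.imwrite('pics/fin4.png',cv2.resize(a,(760,600) if 0 else (600,600))[:,:,::-1])
```

```text
teal [0.4902 0.0256] off mm [1.2 2.1]
orange [ 0.5958 -0.1148] off mm [1.8 0.7]
pot [0.5988 0.2424] off mm [ -8.2 -12.1]
vial [ 0.4385 -0.1805] off mm [15.1  3.7]
jarW top mean abs diff 3.65
jarW side mean abs diff 3.21
vialW side mean abs diff 18.49
```

View pics/fin4.png

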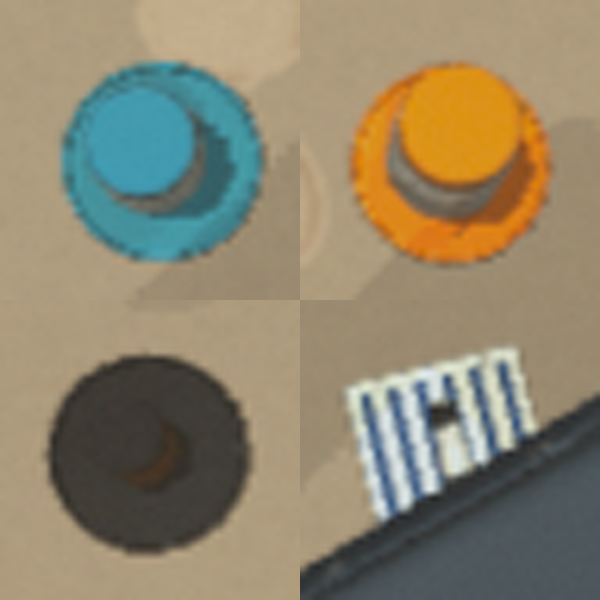

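The pot's first number came from a bad pixel: I had read the brown side, not the lid. In the enlarged crop its base centre is about 3 mm from the dish centre. The vial's base half is hidden by the arm in the top view. Its cap end at x≈0.449 puts its centre about 1 mm from mid-rib, in the middle groove. The white vial is still at side (293,158), and the pixel difference there fits changed shadow. Handing in.

```bash
python3 -c "
from h import *
print(robot.hand_in())"
```

```text
the job is handed in; nothing more can be done
None
```

I handed the job in at about 35 s, with the arm clear of everything. The orange jar, teal jar and pot stand upright in their dishes, and the black-capped vial lies in the middle groove of the rest. For the teal jar I used the teal dish farther from the base.

Last checks from the final top and side pictures:

| Item | Result |
|---|---|
| Teal jar | about 2.5 mm from dish centre |
| Orange jar | about 2 mm from dish centre |
| Pot | about 3 mm from dish centre (read from an enlarged crop) |
| Black-capped vial | about 1 mm from half-way along the ribs (from its cap end), along the ribs by eye |
| White-lidded jar | unmoved in both views |
| White-capped vial | still at side pixel (293,158) |

Three checks failed or disagreed:
- **Pot:** the first number gave 8 and 12 mm off, because I had picked a poor pixel on dark against dark. I relied on the crop instead.
- **Black-capped vial:** the first number gave 15 mm off, because the arm hid half of it in the top view. The 1 mm figure uses only the visible cap end.
- **White-capped vial:** the before-and-after picture difference there was high (18). I put this down to changed shadow, since its position did not change.

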